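# Index a painted sign under the curing lamp

### The job

Lay the grey-painted wooden sign, painted face up, in the empty rectangular tray of the turntable so that it lies flat between the tray's studs. Then turn the table by its wooden pegs until that tray sits straight under the lamp bar, clicked into its detent, and let go. Leave the paint jar, the round of wood and the brush cup where they stand.

Things in the scene. Friction and masses are not known exactly. Their poses are not given: they have to be found in the camera images.
- sign: Loose plywood sign 84 x 50 x 12 mm, about 60 g, top painted grey with three dark lines. Origin: centre of its underside; x along the 84 mm, y across the 50 mm, z up. Lies flat at table level (z = 0) on white paper, at any yaw. A jar stands about 85 mm off its centre beyond the +x end, a round of wood about 90 mm off beyond the -x end: grip it across the 50 mm. Goes in the tray either way round.
- tray (a point): Centre of the empty tray's bed, on its top, 44 mm above the table (8 mm above the disc), 82 mm from the axis. x radially outward, y anticlockwise, z up. Bed 78 mm along x, 40 mm wide: the sign, length along x, overhangs each side by 5 mm. End walls 98 mm apart inside; four 8 mm studs at x +/-34, y +/-34 mm; both rise 8 mm above the bed. Spare round the sign: 7 mm per end, 5 mm per side.
- carousel (a joint): Turntable angle, rad, anticlockwise from above; 0 or any multiple of 2 pi: the empty tray is under the lamp. Starts at 1.9 to 4.4; turns both ways (stops at +/-9.5). Detents at multiples of pi/3: a sprung roller pulls the table in from about 0.08 rad and lets go at about 5 N on a peg. Between them it stays where left, by light friction.
- hub (a point): Turntable's axis at the disc's top, 36 mm above the table; fixed. x points level along the lamp bar towards its post, z up. Plywood disc 280 mm across. Besides the tray it carries, clipped down at +120 and -120 degrees from it, a round wooden piece and a berry stem, at most 16 mm high.
- peg_ahead (a point): Round wooden peg, a handle to turn the table, 16 mm across, 60 mm tall (36 to 96 mm above the table), 110 mm from the axis, 60 degrees anticlockwise of the tray. The point is its top centre. It and the other two pegs turn with the table and pass under the lamp bar. A gripper holding a peg does not: stay at least about 50 degrees round from the lamp bar.
- peg_across (a point): Second such peg, same size and radius, 180 degrees round from the tray. The point is its top centre.
- peg_behind (a point): Third such peg, same size and radius, 60 degrees clockwise of the tray. The point is its top centre.
- lamp (a point): Middle of the lamp bar's working length, on its underside, 118 mm above the table, 82 mm from the turntable's axis, straight over the tray's place when the job is done; fixed. White bar 36 mm wide, 24 mm thick (118 to 142 mm high), reaching from 30 to 195 mm from the axis; its post, 135 mm tall, stands 184 mm from the axis. Axes as for hub.
- paint_jar: Bystander: closed glass paint jar, 44 mm in diameter, 58 mm tall, loose; origin at the centre of its underside.
- rounds: Bystander: plain round of wood, 60 mm in diameter, 18 mm high, loose; origin at the centre of its underside.
- brush_cup: Bystander: white cup with three brushes on the far side of the turntable or paper, close to the path of a hand turning the pegs, 72 mm in diameter, 180 mm tall with the brushes, loose; origin at the centre of its underside.
Mind the look-alikes: they are no part of the job. Several things have the shape of the sign; the one meant has the colours described above.

How it is judged:
On the way:
1. the sign lies flat in the empty tray, let go, with the tray still clear of the lamp (x of sign in the frame of tray between -0.01 and 0.01 m and y of sign in the frame of tray between -0.01 and 0.01 m and z of sign in the frame of tray between -0.003 and 0.003 m and angle between the x axis of sign and the x axis of tray, either way round below 0.15 rad and angle between sign's own z axis and vertical below 0.08 rad and contact force between the fingers and sign below 0.2 N and horizontal distance between tray and lamp above 0.06 m), for 0.2 s.
At the end, for the whole second after the job is handed in: The sign lies flat, face up, in the tray (centre within 10 mm each way, 3 mm in height, 0.15 rad from its length) and is let go; the tray centre is within 6 mm in plan of the lamp point; the table is at rest; the three bystanders are within 30 mm of where they began (x of sign in the frame of tray between -0.01 and 0.01 m and y of sign in the frame of tray between -0.01 and 0.01 m and z of sign in the frame of tray between -0.003 and 0.003 m and angle between the x axis of sign and the x axis of tray, either way round below 0.15 rad and angle between sign's own z axis and vertical below 0.08 rad and contact force between the fingers and sign below 0.2 N and horizontal distance between tray and lamp below 0.006 m and velocity of joint carousel between -0.05 and 0.05 rad/s and linear speed of sign below 0.02 m/s and distance of each of paint_jar, rounds, brush_cup from where it was at the start of the episode below 0.03 m); the robot touches nothing.
It fails at once if a bystander was moved more than 30 mm or knocked over (distance of any of paint_jar, rounds, brush_cup from where it was at the start of the episode above 0.03 m or angle between any of paint_jar, rounds, brush_cup's own z axis and vertical above 0.4 rad).
It also fails if it takes over 72 s, if anything falls off the work surface, if the arm or the gripper's body presses on something with over 40 N, if the wrist force passes 120 N, or if a joint passes its speed limit or range.

### The arm

A 6-joint arm with a two-finger parallel gripper is mounted at the origin on the work surface. World frame = base frame: x ahead of the robot, y to its left, z up, the work surface at z = 0. Lengths are in m, angles in rad, forces in N, time in s.
With the tool pointing down it reaches from about 0.325 to 1 m from the base axis. Payload 5.1 kg.
Tool frame: the origin (TCP) lies between the finger pads; the fingertips stand 14 mm ahead of it and the grasp point (between the pads) lies 5 mm behind it; z points along the fingers, y is the line along which they close (so a half turn about z gives the same grasp; the last joint's range is limited). The gripper opens to 85 mm and grips with 20 to 120 N. Pads are 22 mm wide; open, the fingers measure 114 mm over their backs; the gripper's body (76 mm by 85 mm) begins 54 mm behind the grasp point. The pads swing forward as they close: fully open they stand 13 mm farther back than shut.
Start: joints at [-1.4, 0.124, 1.65, -0, 1.367, -0.083], TCP at [0.163, -0.629, 0.216] pointing down, gripper open.
Joint ranges: [-2.61, 2.61], [-1.02, 2.33], [0.03, 2.71], [-1.35, 4.49], [0.32, 2.68], [-2.91, 2.91]. Speed limits (rad/s): [2.57, 2.57, 3.14, 3.14, 3.14, 3.14].

### API

Orientations are given as a 3x3 rotation matrix whose columns are the frame's x, y, z axes.
In Python, from cell import bot gives the robot as it stands.
- The arm moves only by the tool carry_out, never from a script. Its argument "plan" is a list of rows, each a list of 7 numbers: the shift along the tool's x, y, z in m, then the turn, a rotation vector about the tool's x, y, z in rad, then the closure, from -1 (fully open) to 1 (shut). In form: [[tx, ty, tz, rx, ry, rz, gripper], ...]. A call has 1 to 20 rows; each row is the pose to reach, as a shift and turn from the pose commanded when the call began, along the tool's axes at that moment; what a row does not reach only later rows make up. A row lasts 1/10 s, in which the tool goes at most 50 mm and 8.59 degrees, less where a joint would pass 70% of its speed; a pose out of reach is approached as far as the arm can. A call with a gripper value outside its range is refused whole. The fingers move at their own pace and stop on an object; "force" is the grip in N (left out, the last holds). Time passes only in rows, so rows that repeat a pose let the fingers close. It gives the time, the measured TCP pose, the force, the opening and the grip force at its end, in the units of the state.
- bot.observe(): the state, without advancing time (a new reading comes with each control period).
- bot.snapshot(name): name is "side" or "top" or "wrist"; returns a dict with "pixels" (384x512x3 uint8, red, green, blue), "range_z" (384x512 float32, m along the optical axis (not along the pixel's ray), 0 where there is no reading), "K" (3x3 intrinsics, pixels), "T" (4x4, takes a point from camera to world coordinates); the wrist camera has in their place "mount" (4x4, takes a point from camera to tool coordinates, whose origin is the TCP and whose axes are the flange's). Camera axes: x right, y down, z forward; pixel columns grow to the right and rows downward; lengths in m; the calibration is good to about 2 mm. A picture is of the moment at which its call begins: read the wrist's pose just before it.
- bot.finish_job(): hands the job in; it is judged then, once.
The state is a dict: "time_s": time; "qpos": joint angles; "qd": joint speeds; "joint_efforts": joint torques, N m; "tcp_pos": TCP position; "eef_rot": TCP orientation; "ft_force": force on the tool from outside, world axes, zero at the start; "torque": the same for the moment, N m; "opening": finger opening in m; "finger_force": force on a finger pad.
Only numpy, scipy, OpenCV 4.12 (cv2) and the standard library are available. Lean on these libraries where they do the work, as an engineer would, in place of code of your own. Each camera call takes 0.05 s, during which the arm holds its last target. There are 200 camera calls.

## Working session

There is one attempt and no reset: what is moved stays moved. The work goes in short steps, Python scripts to look and compute and a tool call to move; the robot and the scene stay as the last step left them, time stands still between calls to the robot, and variables do not carry over. Pictures are saved under pics/ and viewed, at most 10 in all, crops included, and the job is handed in when it is done.

Besides the shell and the picture viewer there is one more tool, called after "Call:" as a command line: name --pt "numbers of a row" for each row, then --argument value for the rest. carry_out: Moves the arm, as the interface text tells. Its arguments: {"type":"object","properties":{"plan":{"type":"array","items":{"type":"array","items":{"type":"number"}}},"force":{"type":"number"}},"required":["plan"]}

```bash
mkdir -p pics; cat > h.py <<'E'
import numpy as np, cv2
from cell import bot
np.set_printoptions(precision=4,suppress=True)
def snap(n,save=None):
    o=bot.observe(); s=bot.snapshot(n)
    if 'mount' in s:
        T=np.eye(4);T[:3,:3]=o['eef_rot'];T[:3,3]=o['tcp_pos'];s['T']=T@np.array(s['mount'])
    if save: cv2.imwrite('pics/'+save,s['pixels'][:,:,::-1]); np.savez('pics/'+save[:-4]+'.npz',K=s['K'],T=s['T'],r=s['range_z'],p=s['pixels'])
    return s
def px(s,u,v,z=None):
    "pixel -> world, by depth (z None) or on plane height z"
    K=np.array(s['K']);T=np.array(s['T']);d=np.linalg.inv(K)@[u,v,1]
    r=s['r'] if 'r' in s else s['range_z']
    if z is None: d=d*r[int(round(v)),int(round(u))]
    else:
        w=T[:3,:3]@d; d=d*(z-T[2,3])/w[2]
    return T[:3,:3]@d+T[:3,3]
def proj(s,p):
    T=np.linalg.inv(s['T']);c=T[:3,:3]@np.array(p)+T[:3,3];c=s['K']@c;return c[:2]/c[2]
def ld(n): return dict(np.load('pics/'+n+'.npz'))
E
python3 - <<'E'
from h import *
a=snap('top','top.png');b=snap('side','side.png')
cv2.imwrite('pics/both.png',cv2.resize(a['pixels'][:,:,::-1],(800,600)))
print(a['T'],b['T'],bot.observe())
E
```

```text
[[-0.0032 -0.9821  0.1882  0.4537]
 [-1.      0.0023 -0.0047  0.003 ]
 [ 0.0042 -0.1882 -0.9821  0.8449]
 [ 0.      0.      0.      1.    ]] [[ 0.9946 -0.0773  0.0691  0.5139]
 [-0.1022 -0.6209  0.7772 -0.6652]
 [-0.0172 -0.7801 -0.6255  0.6137]
 [ 0.      0.      0.      1.    ]] {'time_s': 0.1, 'qpos': array([-1.3996,  0.1244,  1.6516,  0.    ,  1.3675, -0.0826]), 'qd': array([-0.0005, -0.001 , -0.0027, -0.0013, -0.0002,  0.001 ]), 'joint_efforts': array([  0.0004, -42.4932, -36.6653,  -0.0001,   0.0039,   0.    ]), 'tcp_pos': array([ 0.1631, -0.6286,  0.2148]), 'eef_rot': array([[ 0.968 ,  0.2511, -0.0003],
       [ 0.2511, -0.968 ,  0.0019],
       [ 0.0002, -0.0019, -1.    ]]), 'ft_force': array([ 0.1667, -0.2976,  0.3813]), 'torque': array([-0.0081, -0.0222,  0.0381]), 'finger_force': 0.0, 'opening': 0.0853964000454336}
```

View pics/both.png

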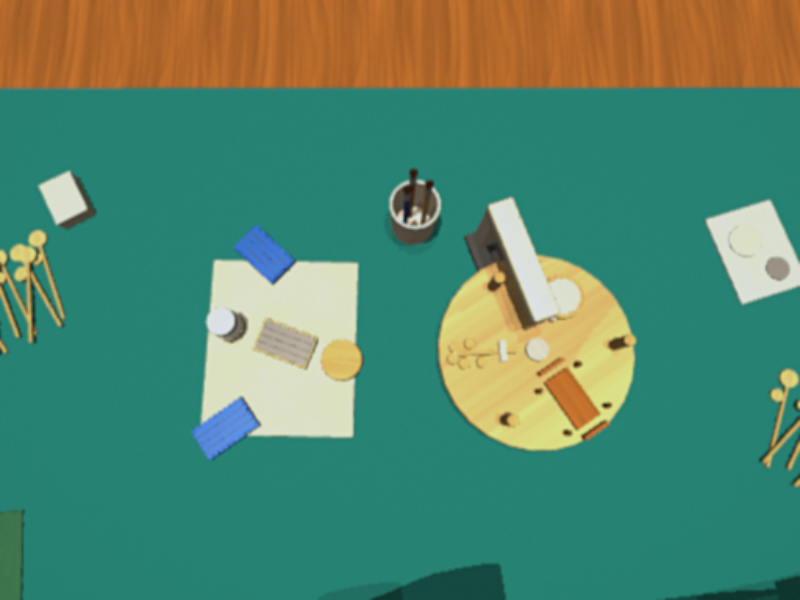

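View pics/side.png

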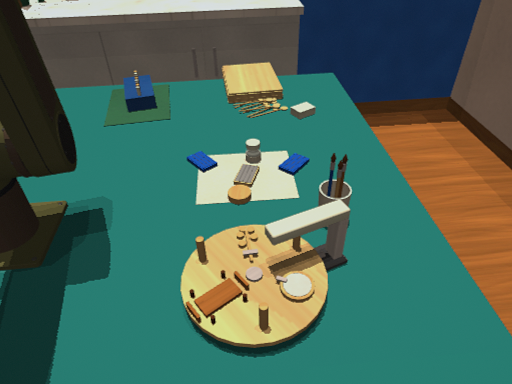

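The top view (800×600) shows three sign-shaped candidates: grey with dark lines at (286,343), blue at (265,254) and blue at (226,428). I choose the grey one. The turntable centre is near (537,350), the orange tray near (572,398) and the pegs at (509,420), (628,341) and (497,279). The lamp bar runs from (505,203) to (540,318). Next, one close crop.

```bash
python3 - <<'E'
from h import *
p=ld('top')['p'][:,:,::-1]
a=cv2.resize(p[190:250,125:240],None,fx=3.4,fy=3.4,interpolation=cv2.INTER_CUBIC) 
b=cv2.resize(p[120:295,275:410],None,fx=3.4,fy=3.4,interpolation=cv2.INTER_CUBIC)
c=np.zeros((600,800,3),np.uint8);c[:a.shape[0],:391]=a[:,:391];c[:b.shape[0],341:341+459]=0
c[:b.shape[0],800-b.shape[1]:]=b;a=a[:,:];c[:a.shape[0],:341]=cv2.resize(a,(341,a.shape[0]))[:,:] if 0 else a[:,:341]
cv2.imwrite('pics/crop1.png',c)
E
```

```text
(no output)
```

View pics/crop1.png

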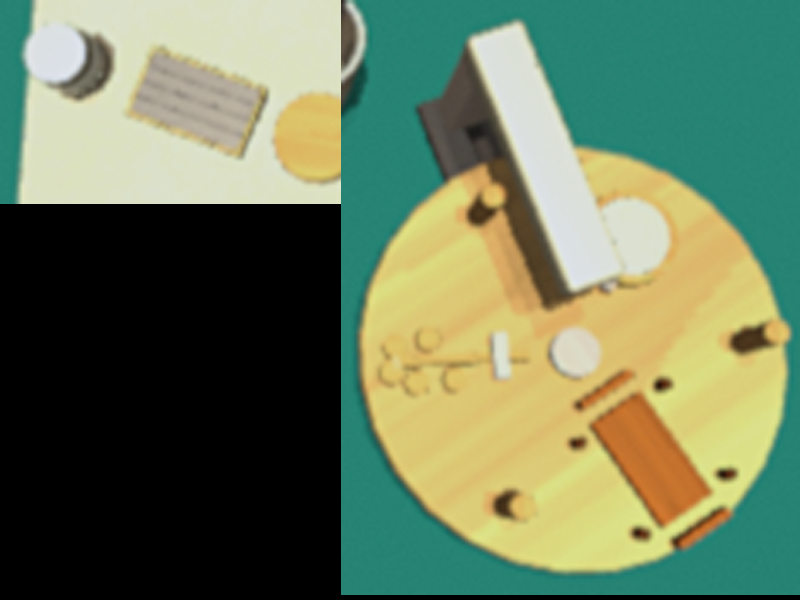

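The crop confirms it: the grey sign with dark lines has corners at (156,46), (268,90), (240,158) and (127,113). The tray bed corners are (590,424), (642,392), (712,491) and (661,527), with the peg tops and lamp bar corners also readable. Now I measure.

```bash
cat >> h.py <<'E'
def R_(s,x,y,z): return px(s,275+(x-341+.5)/3.4-.5,120+(y+.5)/3.4-.5,z)
def L_(s,x,y,z): return px(s,125+(x+.5)/3.4-.5,190+(y+.5)/3.4-.5,z)
E
python3 - <<'E'
from h import *
s=ld('top')
S=np.array([L_(s,*c,.012) for c in [(156,46),(268,90),(240,158),(127,113)]])
print('sign',S.mean(0),np.linalg.norm(np.diff(S,axis=0),axis=1)); d=S[0]+S[3]-S[1]-S[2];print('yaw(x to jar)',np.arctan2(d[1],d[0]))
B=np.array([R_(s,*c,.044) for c in [(590,424),(642,392),(712,491),(661,527)]]);d=B[2]+B[3]-B[0]-B[1]
print('tray',B.mean(0),np.linalg.norm(np.diff(B,axis=0),axis=1),'out',np.arctan2(d[1],d[0]))
D=np.array([R_(s,*c,.036) for c in [(360,355),(787,355),(575,147),(575,573)]]);print('disc',D)
h=np.array([(D[2]+D[3])[0]/2,(D[0]+D[1])[1]/2]);t=B.mean(0)[:2]-h;print('hub',h,'r',np.linalg.norm(t),np.arctan2(t[1],t[0]))
for c in [(492,196),(777,331),(523,506)]:
  P=R_(s,*c,.096);q=P[:2]-h;print('peg',P,np.linalg.norm(q),np.arctan2(q[1],q[0]))
M=np.array([R_(s,*c,.142) for c in [(470,38),(521,20),(622,270),(570,293)]]);d=M[0]+M[1]-M[2]-M[3]
print('lamp',M, 'dir',np.arctan2(d[1],d[0]),np.linalg.norm(d)/2, 'end r',(M[2]+M[3])[:2]/2-h)
for n,u,v in [('jarLid',140.5,206)]: print(n,px(s,u,v,.058))
print('depth checks',px(s,182.5,219.5),px(s,343,224),px(s,366,255))
print('cup',px(s,415*.64,203*.64,.09))
E
```

```text
sign [0.5567 0.1564 0.012 ] [0.0826 0.0491 0.0827]
yaw(x to jar) 1.1941011349534896
tray [ 0.4755 -0.2492  0.044 ] [0.0402 0.0749 0.0406] out -2.5692571516227023
disc [[ 0.5429 -0.0651  0.036 ]
 [ 0.5422 -0.3452  0.036 ]
 [ 0.6837 -0.2132  0.036 ]
 [ 0.4039 -0.199   0.036 ]]
hub [ 0.5438 -0.2051] r 0.08130170693745556 -2.5683133792843167
peg [ 0.6352 -0.1439  0.096 ] 0.10999812563020152 0.5902802809785632
peg [ 0.5503 -0.3145  0.096 ] 0.10951485720742701 -1.5116099273606978
peg [ 0.4463 -0.1551  0.096 ] 0.10962650221529319 2.6675119400701854
lamp [[ 0.7212 -0.1254  0.142 ]
 [ 0.7325 -0.1564  0.142 ]
 [ 0.58   -0.2083  0.142 ]
 [ 0.5666 -0.1776  0.142 ]] dir 0.32648256619471705 0.16208160813392283 end r [0.0295 0.0122]
jarLid [0.5809 0.2411 0.058 ]
depth checks [0.5568 0.1572 0.0114] [ 0.542  -0.2033  0.0424] [ 0.4742 -0.2496  0.0438]
cup [ 0.7432 -0.0323  0.09  ]
```

```bash
cat >> h.py <<'E'
def delta(p,yaw):
    o=bot.observe();R=o['eef_rot'];d=R.T@(np.array(p)-o['tcp_pos']);y=np.arctan2(R[1,0],R[0,0])
    print('shift',d.round(4),'rz',round(-(yaw-y),4),'tcp',o['tcp_pos'],'yaw',round(y,4),'tilt',R[:,2],'t',o['time_s'],'open',o['opening'])
E
python3 -c "
from h import *
delta([.5567,.1566,.16],1.194)"
```

```text
shift [ 0.5781 -0.6611  0.0561] rz -0.9402 tcp [ 0.1631 -0.6286  0.2148] yaw 0.2538 tilt [-0.0003  0.0019 -1.    ] t 0.1 open 0.0853964000454336
```

Call:
carry_out --pt "0.578 -0.661 0 0 0 -0.94 -1" --pt "0.578 -0.661 0 0 0 -0.94 -1" --pt "0.578 -0.661 0 0 0 -0.94 -1" --pt "0.578 -0.661 0 0 0 -0.94 -1" --pt "0.578 -0.661 0 0 0 -0.94 -1" --pt "0.578 -0.661 0 0 0 -0.94 -1" --pt "0.578 -0.661 0 0 0 -0.94 -1" --pt "0.578 -0.661 0 0 0 -0.94 -1" --pt "0.578 -0.661 0 0 0 -0.94 -1" --pt "0.578 -0.661 0 0 0 -0.94 -1" --pt "0.578 -0.661 0 0 0 -0.94 -1" --pt "0.578 -0.661 0 0 0 -0.94 -1" --pt "0.578 -0.661 0 0 0 -0.94 -1" --pt "0.578 -0.661 0 0 0 -0.94 -1" --pt "0.578 -0.661 0 0 0 -0.94 -1" --pt "0.578 -0.661 0 0 0 -0.94 -1" --pt "0.578 -0.661 0.056 0 0 -0.94 -1" --pt "0.578 -0.661 0.056 0 0 -0.94 -1" --pt "0.578 -0.661 0.056 0 0 -0.94 -1" --pt "0.578 -0.661 0.056 0 0 -0.94 -1"

```text
time_s: 2.1
tcp_pos: [0.5558, 0.1561, 0.1582]
eef_rot: [[0.367, 0.93, -0.003], [0.93, -0.367, -0.001], [-0.002, -0.003, -1.0]]
ft_force: [0.6, -0.2, 0.9]
opening: 0.0852
finger_force: 0.0
```

```bash
python3 -c "
from h import *
s=snap('wrist','w1.png')
delta([.5567,.1566,.014],1.194)"
```

```text
shift [ 0.0012 -0.0002  0.1458] rz 0.0001 tcp [0.5565 0.1555 0.1598] yaw 1.1941 tilt [-0.0006 -0.0005 -1.    ] t 2.15 open 0.08554838480090422
```

View pics/w1.png

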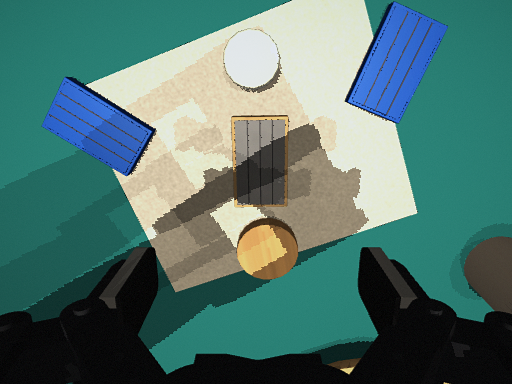

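The wrist view shows the grey sign square to the fingers, with corners at (232,116), (288,116), (287,206) and (234,206). The jar is ahead at (251,57) and the round at (267,249).

```bash
python3 -c "
from h import *
s=ld('w1')
S=np.array([px(s,*c,.012) for c in [(232,116),(288,116),(287,206),(234,206)]])
print(S.mean(0),np.linalg.norm(np.diff(S,axis=0),axis=1));d=S[0]+S[1]-S[2]-S[3];print(np.arctan2(d[1],d[0]),px(s,267,249,.018),px(s,251,57,.058))
delta(list(S.mean(0)[:2])+[.014],np.arctan2(d[1],d[0]))"
```

```text
[0.5587 0.1591 0.012 ] [0.0486 0.0832 0.0498]
1.2029479070955673 [0.5344 0.0792 0.018 ] [0.5842 0.2425 0.058 ]
shift [0.0043 0.0008 0.1458] rz -0.0089 tcp [0.5565 0.1555 0.1598] yaw 1.1941 tilt [-0.0006 -0.0005 -1.    ] t 2.15 open 0.08554838480090422
```

Call:
carry_out --pt "0.003 0 0.05 0 0 -0.005 -1" --pt "0.003 0 0.09 0 0 -0.005 -1" --pt "0.003 0 0.12 0 0 -0.005 -1" --pt "0.003 0 0.135 0 0 -0.005 -1" --pt "0.003 0 0.146 0 0 -0.005 -1" --pt "0.003 0 0.146 0 0 -0.005 -1" --pt "0.003 0 0.146 0 0 -0.005 -1" --pt "0.003 0 0.146 0 0 -0.005 1" --pt "0.003 0 0.146 0 0 -0.005 1" --pt "0.003 0 0.146 0 0 -0.005 1" --pt "0.003 0 0.146 0 0 -0.005 1" --pt "0.003 0 0.146 0 0 -0.005 1" --pt "0.003 0 0.146 0 0 -0.005 1" --pt "0.003 0 0.146 0 0 -0.005 1" --force 35

```text
time_s: 3.55
tcp_pos: [0.5577, 0.1586, 0.0138]
eef_rot: [[0.363, 0.932, -0.0], [0.932, -0.363, -0.0], [-0.0, -0.0, -1.0]]
ft_force: [-0.2, -0.5, 1.1]
opening: 0.0001
finger_force: 0.0
```

The fingers shut on nothing, so I look.

```bash
python3 -c "
from h import *
s=snap('wrist','w2.png');t=snap('top')
c=np.vstack([cv2.resize(s['pixels'],(400,300)),cv2.resize(t['pixels'][170:275,110:250],(400,300))])[:,:,::-1]
cv2.imwrite('pics/c2.png',c)"
```

```text
(no output)
```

View pics/c2.png

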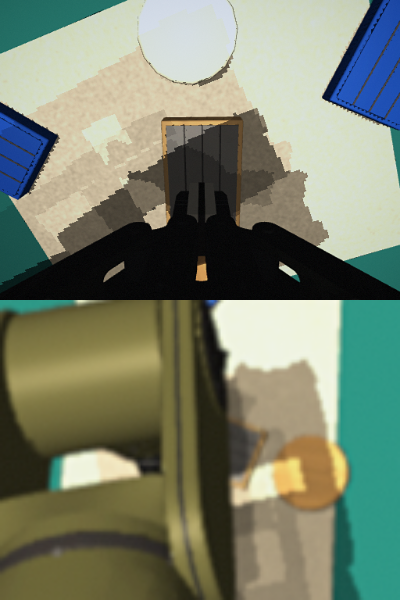

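The lower wrist view shows the shut fingertips at about (201,190) in the 400-wide crop, over the sign, which hasn't moved. They slid over its top. I check the tip height by depth.

```bash
python3 -c "
from h import *
s=ld('w2')
for v in range(236,330,8): print(v,[px(s,u,v).round(4).tolist() if s['r'][v,u]>0 else None for u in (240,270)])
S=np.array([px(s,*c,.012) for c in [(209,151),(309,153)]]);print(S)
print(bot.observe()['tcp_pos'],bot.observe()['ft_force'],bot.observe()['finger_force'])"
```

```text
236 [[0.5491, 0.1618, 0.0119], [0.5665, 0.1669, 0.0354]]
244 [[0.553, 0.1683, 0.0358], [0.5664, 0.1675, 0.0441]]
252 [[0.5536, 0.1685, 0.044], [0.5662, 0.1676, 0.0511]]
260 [[0.5556, 0.1717, 0.0572], [0.5659, 0.1675, 0.0569]]
268 [[0.5558, 0.1715, 0.0627], [0.5657, 0.1674, 0.0624]]
276 [[0.5567, 0.1727, 0.0704], [0.5658, 0.1684, 0.0693]]
284 [[0.5568, 0.1723, 0.0746], [0.5655, 0.1681, 0.0734]]
292 [[0.5569, 0.1721, 0.0788], [0.5657, 0.169, 0.0792]]
300 [[0.5567, 0.1713, 0.0818], [0.5653, 0.1684, 0.0823]]
308 [[0.5572, 0.1719, 0.0865], [0.5654, 0.1689, 0.0868]]
316 [[0.5593, 0.1759, 0.0959], [0.565, 0.168, 0.0891]]
324 [[0.5596, 0.1761, 0.0993], [0.5646, 0.1673, 0.0914]]
[[0.552  0.2076 0.012 ]
 [0.5955 0.1896 0.012 ]]
[0.5577 0.1586 0.0139] [-0.3764 -0.2365  0.4849] 0.0
```

```bash
python3 -c "
from h import *
s=ld('w2')
for u in (232,244,252,262,268,276,284,290):
  print(u,[(v,px(s,u,v).round(3).tolist()) for v in range(216,250,3) if px(s,u,v)[2]>.016][:2])
print(np.array(s['T']))"
```

```text
232 [(246, [0.55, 0.169, 0.037]), (249, [0.55, 0.169, 0.04])]
244 [(234, [0.556, 0.171, 0.034]), (237, [0.556, 0.17, 0.035])]
252 [(234, [0.559, 0.169, 0.033]), (237, [0.559, 0.17, 0.037])]
262 [(234, [0.563, 0.168, 0.034]), (237, [0.563, 0.168, 0.036])]
268 [(234, [0.566, 0.167, 0.033]), (237, [0.566, 0.168, 0.038])]
276 [(246, [0.568, 0.163, 0.038]), (249, [0.567, 0.162, 0.04])]
284 [(246, [0.571, 0.162, 0.038]), (249, [0.57, 0.161, 0.039])]
290 []
[[ 0.9316 -0.3473 -0.1075  0.5849]
 [-0.3636 -0.8904 -0.2738  0.2287]
 [-0.0006  0.2941 -0.9558  0.1717]
 [ 0.      0.      0.      1.    ]]
```

```bash
python3 -c "
from h import *
s=ld('w2')
cv2.imwrite('pics/c3.png',cv2.resize(s['p'][200:320,180:340,::-1],None,fx=4,fy=4))"
```

```text
(no output)
```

View pics/c3.png

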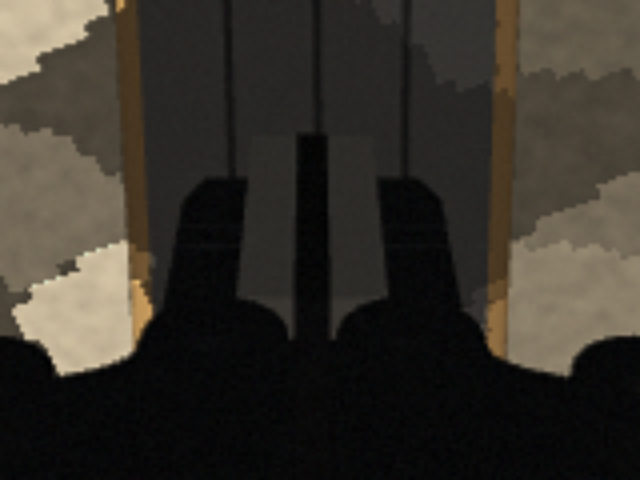

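```bash
python3 -c "
from h import *
s=ld('w1'); o=np.array([.5565,.1555,.1598])
for u in (130,140,150,364,372,380):
  print(u,[(v,(px(s,u,v)-o).round(3).tolist()) for v in range(225,300,3) if px(s,u,v)[2]>.06][:2])
print(np.linalg.inv(np.vstack([np.c_[np.array([[.3681,.9298,0],[.9298,-.3681,0],[0,0,-1]]),o],[0,0,0,1]]))@s['T'])
s=ld('w2');o=bot.observe()
# where would a tip 14 mm ahead, 11 mm front, project
for zz in (.014,.005,-.005,-.02): print(zz,proj(s,o['tcp_pos']+o['eef_rot']@[.011,.0,zz]))"
```

```text
130 [(255, [-0.042, 0.029, 0.037]), (258, [-0.042, 0.029, 0.04])]
140 [(249, [-0.041, 0.028, 0.032]), (252, [-0.039, 0.028, 0.036])]
150 [(249, [-0.037, 0.027, 0.033]), (252, [-0.037, 0.026, 0.033])]
364 [(249, [0.043, -0.005, 0.032]), (252, [0.042, -0.006, 0.032])]
372 [(249, [0.046, -0.006, 0.032]), (252, [0.045, -0.005, 0.036])]
380 [(249, [0.049, -0.007, 0.033]), (252, [0.048, -0.006, 0.036])]
[[ 0.0014 -0.9551 -0.2961  0.0759]
 [ 1.      0.0023 -0.0027 -0.0007]
 [ 0.0032 -0.2961  0.9551 -0.1561]
 [ 0.      0.      0.      1.    ]]
0.014 [258.1375 207.0035]
0.005 [258.1561 213.239 ]
-0.005 [258.179  220.9299]
-0.02 [258.2188 234.2961]
```

The wrist depth shows the tips really stand about 20 mm behind the reported TCP when shut and 32 mm when open. That is 34 mm off the stated value, and both pictures agree. I reopen and go lower, watching the force.

Call:
carry_out --pt "0 0 0 0 0 0 -1" --pt "0 0 0 0 0 0 -1" --pt "0 0 0 0 0 0 -1" --pt "0 0 0 0 0 0 -1" --pt "0 0 0 0 0 0 -1" --pt "0 0 0 0 0 0 -1" --pt "0 0 0.015 0 0 0 -1" --pt "0 0 0.025 0 0 0 -1" --pt "0 0 0.03 0 0 0 -1" --pt "0 0 0.034 0 0 0 -1" --pt "0 0 0.034 0 0 0 -1" --pt "0 0 0.034 0 0 0 -1"

```text
time_s: 4.85
tcp_pos: [0.558, 0.1586, -0.02]
eef_rot: [[0.363, 0.932, 0.0], [0.932, -0.363, -0.0], [0.0, 0.0, -1.0]]
ft_force: [0.8, -0.4, 0.2]
opening: 0.0852
finger_force: 0.0
```

Call:
carry_out --pt "0 0 0.001 0 0 0 1" --pt "0 0 0.001 0 0 0 1" --pt "0 0 0.001 0 0 0 1" --pt "0 0 0.001 0 0 0 1" --pt "0 0 0.001 0 0 0 1" --pt "0 0 0.001 0 0 0 1" --pt "0 0 0.001 0 0 0 1" --force 35

```text
time_s: 5.55
tcp_pos: [0.5601, 0.1591, -0.0181]
eef_rot: [[0.364, 0.932, 0.004], [0.932, -0.364, 0.001], [0.003, 0.004, -1.0]]
ft_force: [-0.7, -0.2, 10.3]
opening: 0.0493
finger_force: 42.4
```

Call:
carry_out --pt "0 0 -0.02 0 0 0 1" --pt "0 0 -0.06 0 0 0 1" --pt "0 0 -0.1 0 0 0 1" --pt "0 0 -0.14 0 0 0 1" --pt "0 0 -0.17 0 0 0 1" --pt "0 0 -0.17 0 0 0 1" --pt "0 0 -0.17 0 0 0 1"

```text
time_s: 6.25
tcp_pos: [0.5581, 0.1587, 0.1497]
eef_rot: [[0.363, 0.932, 0.002], [0.932, -0.363, 0.0], [0.001, 0.001, -1.0]]
ft_force: [0.3, -0.7, -1.4]
opening: 0.0491
finger_force: 37.0
```

```bash
python3 -c "
from h import *
s=snap('wrist','w3.png')
delta([.4755,-.249,.148],.578)
r=s['range_z']
for v in (150,180,200,220,240): print(v,px(s,256,v), px(s,230,v),px(s,285,v))"
```

```text
shift [-0.4092  0.0721  0.0001] rz 0.6208 tcp [0.557  0.1584 0.1479] yaw 1.1988 tilt [-0.0015 -0.0003 -1.    ] t 6.3 open 0.04943814247190643
150 [ 0.5622  0.1734 -0.0006] [0.5405 0.1822 0.0013] [0.5866 0.1641 0.0008]
180 [0.5712 0.1947 0.1793] [0.562  0.1986 0.1802] [0.5817 0.1907 0.1795]
200 [0.5684 0.1875 0.1804] [0.5588 0.1911 0.1801] [0.5789 0.1835 0.1808]
220 [0.5653 0.1797 0.1805] [0.556  0.1839 0.1819] [0.576  0.1755 0.1805]
240 [0.562  0.1712 0.1797] [0.5527 0.176  0.182 ] [0.573  0.1673 0.1806]
```

View pics/w3.png

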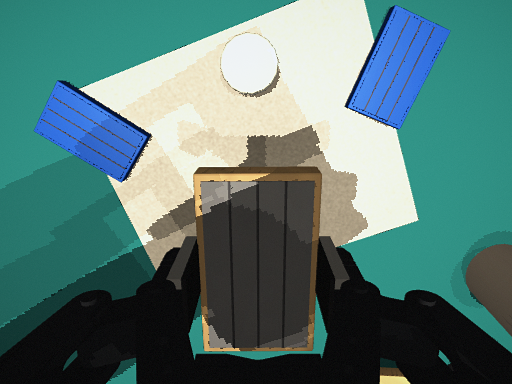

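The sign is held level and square. Its top face spans about (196,175)–(320,175) at the front and (205,350)–(315,350) at the back. I work out its offset in the hand.

```bash
python3 -c "
from h import *
s=ld('w3');o=bot.observe();T=o['eef_rot'].T
for c in [(194,172),(321,172),(204,351),(315,351)]: print(T@(px(s,*c,.180)-o['tcp_pos']))
r=s['r'][:,256]; print([(v,r[v].round(3)) for v in range(162,184,2)],[(v,r[v].round(3)) for v in range(340,360,2)])
t=snap('top'); d=T@(np.array([.4755,-.249,.148])-o['tcp_pos']);print(d,o['time_s'])"
```

```text
[ 0.0423 -0.0237 -0.0321]
[ 0.0423  0.0248 -0.0322]
[-0.0415 -0.0237 -0.032 ]
[-0.0415  0.0266 -0.0321]
[(162, np.float32(0.315)), (164, np.float32(0.314)), (166, np.float32(0.315)), (168, np.float32(0.14)), (170, np.float32(0.137)), (172, np.float32(0.133)), (174, np.float32(0.133)), (176, np.float32(0.133)), (178, np.float32(0.133)), (180, np.float32(0.133)), (182, np.float32(0.132))] [(340, np.float32(0.154)), (342, np.float32(0.154)), (344, np.float32(0.156)), (346, np.float32(0.155)), (348, np.float32(0.156)), (350, np.float32(0.157)), (352, np.float32(0.378)), (354, np.float32(0.379)), (356, np.float32(0.379)), (358, np.float32(0.38))]
[-0.4092  0.0721  0.0001] 6.3
```

Call:
carry_out --pt "-0.409 0.072 0 0 0 0.62 1" --pt "-0.409 0.072 0 0 0 0.62 1" --pt "-0.409 0.072 0 0 0 0.62 1" --pt "-0.409 0.072 0 0 0 0.62 1" --pt "-0.409 0.072 0 0 0 0.62 1" --pt "-0.409 0.072 0 0 0 0.62 1" --pt "-0.409 0.072 0 0 0 0.62 1" --pt "-0.409 0.072 0 0 0 0.62 1" --pt "-0.409 0.072 0 0 0 0.62 1" --pt "-0.409 0.072 0 0 0 0.62 1" --pt "-0.409 0.072 0 0 0 0.62 1" --pt "-0.409 0.072 0 0 0 0.62 1" --pt "-0.409 0.072 0 0 0 0.62 1"

```text
time_s: 7.65
tcp_pos: [0.4765, -0.2471, 0.1485]
eef_rot: [[0.836, 0.549, -0.0], [0.549, -0.836, 0.001], [-0.0, -0.001, -1.0]]
ft_force: [0.1, 0.3, -0.3]
opening: 0.0492
finger_force: 36.9
```

```bash
python3 -c "
from h import *
s=snap('wrist','w4.png')
delta([.4755,-.249,.044-.0185],.578)"
```

```text
shift [-0.0018  0.0009  0.1232] rz 0.0028 tcp [ 0.4765 -0.2473  0.1487] yaw 0.5808 tilt [-0.0002  0.0003 -1.    ] t 7.7 open 0.04918268408735652
```

View pics/w4.png

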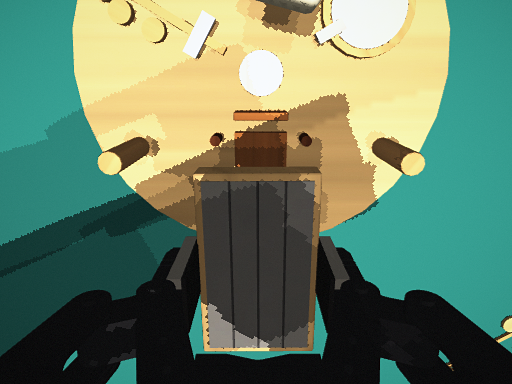

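The sign hangs over the tray. The bed's inner corners are at (235,131) and (286,131), the inner studs at (217,139) and (306,139), the peg tops at (110,162) and (413,163), and the hub cap at (261,73).

```bash
python3 -c "
from h import *
s=ld('w4');o=bot.observe();T=o['eef_rot'].T
for n,c,z in [('bedL',(235,131),.044),('bedR',(286,131),.044),('studL',(217,138),.052),('studR',(305.5,138),.052),('pegL',(110,162),.096),('pegR',(413,163),.096),('hub',(261.5,73),.043)]:
  P=px(s,*c,z);print(n,P,T@(P-o['tcp_pos']))"
```

```text
bedL [ 0.4989 -0.2114  0.044 ] [ 0.0385 -0.0177  0.1048]
bedR [ 0.5202 -0.2437  0.044 ] [0.0385 0.021  0.1047]
studL [ 0.4885 -0.2028  0.052 ] [ 0.0344 -0.0306  0.0968]
studR [ 0.5244 -0.2576  0.052 ] [0.0344 0.0349 0.0967]
pegL [ 0.4476 -0.1552  0.096 ] [ 0.0264 -0.0928  0.0528]
pegR [ 0.5511 -0.3139  0.096 ] [0.0258 0.0966 0.0527]
hub [ 0.5449 -0.2051  0.043 ] [0.0803 0.0023 0.1057]
```

Call:
carry_out --pt "-0.001 0.001 0.04 0 0 0.002 1" --pt "-0.001 0.001 0.08 0 0 0.002 1" --pt "-0.001 0.001 0.1 0 0 0.002 1" --pt "-0.001 0.001 0.11 0 0 0.002 1" --pt "-0.001 0.001 0.116 0 0 0.002 1" --pt "-0.001 0.001 0.12 0 0 0.002 1" --pt "-0.001 0.001 0.122 0 0 0.002 1" --pt "-0.001 0.001 0.122 0 0 0.002 1" --pt "-0.001 0.001 0.122 0 0 0.002 1"

```text
time_s: 8.6
tcp_pos: [0.4765, -0.2504, 0.0279]
eef_rot: [[0.838, 0.545, 0.001], [0.545, -0.838, -0.001], [0.001, 0.002, -1.0]]
ft_force: [-0.1, -0.8, -0.4]
opening: 0.0491
finger_force: 36.9
```

Call:
carry_out --pt "0 0 0.001 0 0 0 1" --pt "0 0 0.002 0 0 0 1" --pt "0 0 0.003 0 0 0 1" --pt "0 0 0.003 0 0 0 1"

```text
time_s: 9.0
tcp_pos: [0.4767, -0.2509, 0.0257]
eef_rot: [[0.838, 0.546, 0.001], [0.546, -0.838, -0.001], [0.0, 0.002, -1.0]]
ft_force: [-1.4, 1.0, 6.1]
opening: 0.049
finger_force: 37.8
```

Call:
carry_out --pt "0 0 0.002 0 0 0 -1" --pt "0 0 0.002 0 0 0 -1" --pt "0 0 0.002 0 0 0 -1" --pt "0 0 0.002 0 0 0 -1" --pt "0 0 0.002 0 0 0 -1" --pt "0 0 -0.02 0 0 0 -1" --pt "0 0 -0.06 0 0 0 -1" --pt "0 0 -0.11 0 0 0 -1" --pt "0 0 -0.16 0 0 0 -1" --pt "-0.06 0 -0.17 0 0 0 -1" --pt "-0.1 0 -0.17 0 0 0 -1" --pt "-0.1 0 -0.17 0 0 0 -1" --pt "-0.1 0 -0.17 0 0 0 -1"

```text
time_s: 10.3
tcp_pos: [0.3914, -0.3051, 0.1941]
eef_rot: [[0.84, 0.543, 0.001], [0.543, -0.84, -0.0], [0.0, 0.0, -1.0]]
ft_force: [0.3, 0.3, 0.0]
opening: 0.0852
finger_force: 0.0
```

```bash
python3 -c "
from h import *
s=snap('wrist','w5.png');t=snap('top','top5.png')
cv2.imwrite('pics/c5.png',np.hstack([cv2.resize(s['pixels'],(400,300)),cv2.resize(t['pixels'][160:290,285:420],(400,300))])[:,:,::-1]);delta([0,0,0],0)"
```

```text
shift [-0.163  -0.4689  0.1938] rz 0.577 tcp [ 0.3924 -0.3042  0.1936] yaw 0.577 tilt [-0.      0.0006 -1.    ] t 10.4 open 0.08528739114680686
```

View pics/w5.png

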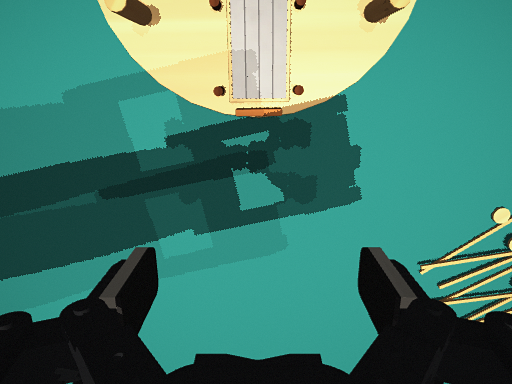

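The sign lies between the four studs at (220,91), (298,91), (215,3) and (300,3), with its edges at x 229–290 and equal gaps. I verify height and table angle by number, and compute the move to peg_behind.

```bash
python3 -c "
from h import *
s=ld('w5');hub=np.array([.5442,-.2051])
for c in [(240,20),(280,20),(240,95),(282,95)]: print('top',px(s,*c))
a=[px(s,*c,.052)[:2] for c in [(220,90),(298,90),(215.5,2),(300,2)]];m=sum(a)/4;print('studs mean',m,np.linalg.norm(m-hub),np.arctan2(*(m-hub)[::-1]), (a[2]+a[3]-a[0]-a[1]), 'ang',np.arctan2(*(a[0]+a[1]-a[2]-a[3])[::-1]))
b=[px(s,*c,.056)[:2] for c in [(229,101),(290,101)]];b=sum(b)/2;print('sign outer end r',np.linalg.norm(b-hub),'want .124')
print('peg L',px(s,119,5,.096))
p=hub+.11*np.array([np.cos(2.668),np.sin(2.668)]);print(p);delta([*p,.15],-.474)"
```

```text
top [ 0.4847 -0.228   0.0566]
top [ 0.5016 -0.2542  0.0568]
top [ 0.4367 -0.2581  0.0562]
top [ 0.4556 -0.2874  0.0556]
studs mean [ 0.4761 -0.2507] 0.08201643445864579 -2.5513614886928284 [0.1101 0.0738] ang -2.551447447072185
sign outer end r 0.1238988923462691 want .124
peg L [ 0.4445 -0.1601  0.096 ]
[ 0.4463 -0.1549]
shift [ 0.1266 -0.0956  0.0437] rz 1.051 tcp [ 0.3924 -0.3042  0.1936] yaw 0.577 tilt [-0.      0.0006 -1.    ] t 10.4 open 0.08528739114680686
```

Call:
carry_out --pt "0.126 -0.094 0 0 0 1.05 -1" --pt "0.126 -0.094 0 0 0 1.05 -1" --pt "0.126 -0.094 0 0 0 1.05 -1" --pt "0.126 -0.094 0 0 0 1.05 -1" --pt "0.126 -0.094 0 0 0 1.05 -1" --pt "0.126 -0.094 0 0 0 1.05 -1" --pt "0.126 -0.094 0 0 0 1.05 -1" --pt "0.126 -0.094 0 0 0 1.05 -1" --pt "0.126 -0.094 0 0 0 1.05 -1" --pt "0.126 -0.094 0.05 0 0 1.05 -1" --pt "0.126 -0.094 0.1 0 0 1.05 -1" --pt "0.126 -0.094 0.135 0 0 1.05 -1" --pt "0.126 -0.094 0.148 0 0 1.05 -1" --pt "0.126 -0.094 0.148 0 0 1.05 -1" --pt "0.126 -0.094 0.148 0 0 1.05 1" --pt "0.126 -0.094 0.148 0 0 1.05 1" --pt "0.126 -0.094 0.148 0 0 1.05 1" --pt "0.126 -0.094 0.148 0 0 1.05 1" --pt "0.126 -0.094 0.148 0 0 1.05 1" --pt "0.126 -0.094 0.148 0 0 1.05 1" --force 25

```text
time_s: 12.4
tcp_pos: [0.447, -0.1573, 0.0469]
eef_rot: [[0.89, -0.456, 0.001], [-0.456, -0.89, -0.001], [0.001, -0.0, -1.0]]
ft_force: [-1.3, 0.2, 5.0]
opening: 0.0156
finger_force: 25.0
```

```bash
cat >> h.py <<'E'
def arc(phi,n,hub=np.array([.5442,-.2051]),R=None):
    o=bot.observe();Rm=o['eef_rot'];p=o['tcp_pos'][:2];y=np.arctan2(Rm[1,0],Rm[0,0])
    q=p-hub;r=np.linalg.norm(q);a=np.arctan2(q[1],q[0]);print('r',r,'a',a,'yaw',y,'f',o['ft_force'],'open',o['opening'],'t',o['time_s'])
    for i in range(1,n+1):
        f=phi*i/n;d=r*np.array([np.cos(a+f)-np.cos(a),np.sin(a+f)-np.sin(a)])
        print([round(float(d@[np.cos(y),np.sin(y)]),4),round(float(d@[np.sin(y),-np.cos(y)]),4),0,0,0,round(-f,3),1])
E
python3 -c "
from h import *
arc(1.5,15)"
```

```text
r 0.10829046244504041 a 2.6845504160239684 yaw -0.4731603782793098 f [-1.2644  0.1764  5.0161] open 0.015595294956906411 t 12.4
[0.0007, 0.0108, 0, 0, 0, -0.1, 1]
[0.0025, 0.0215, 0, 0, 0, -0.2, 1]
[0.0054, 0.0319, 0, 0, 0, -0.3, 1]
[0.0092, 0.042, 0, 0, 0, -0.4, 1]
[0.0141, 0.0517, 0, 0, 0, -0.5, 1]
[0.0199, 0.0608, 0, 0, 0, -0.6, 1]
[0.0266, 0.0693, 0, 0, 0, -0.7, 1]
[0.0341, 0.0771, 0, 0, 0, -0.8, 1]
[0.0423, 0.0842, 0, 0, 0, -0.9, 1]
[0.0512, 0.0903, 0, 0, 0, -1.0, 1]
[0.0607, 0.0955, 0, 0, 0, -1.1, 1]
[0.0707, 0.0998, 0, 0, 0, -1.2, 1]
[0.081, 0.1031, 0, 0, 0, -1.3, 1]
[0.0916, 0.1053, 0, 0, 0, -1.4, 1]
[0.1024, 0.1064, 0, 0, 0, -1.5, 1]
```

Call:
carry_out --pt "0 0.005 0 0 0 -0.05 1" --pt "0.001 0.011 0 0 0 -0.1 1" --pt "0.0025 0.0215 0 0 0 -0.2 1" --pt "0.0055 0.032 0 0 0 -0.3 1" --pt "0.009 0.042 0 0 0 -0.4 1" --pt "0.014 0.0515 0 0 0 -0.5 1" --pt "0.02 0.061 0 0 0 -0.6 1" --pt "0.0265 0.0695 0 0 0 -0.7 1" --pt "0.034 0.077 0 0 0 -0.8 1" --pt "0.0425 0.084 0 0 0 -0.9 1" --pt "0.051 0.0905 0 0 0 -1.0 1" --pt "0.0605 0.0955 0 0 0 -1.1 1" --pt "0.0705 0.1 0 0 0 -1.2 1" --pt "0.081 0.103 0 0 0 -1.3 1" --pt "0.0915 0.1055 0 0 0 -1.4 1" --pt "0.097 0.106 0 0 0 -1.45 1" --pt "0.1025 0.1065 0 0 0 -1.5 1" --pt "0.1025 0.1065 0 0 0 -1.5 1" --pt "0.1025 0.1065 0 0 0 -1.5 1"

```text
time_s: 14.3
tcp_pos: [0.4901, -0.2989, 0.047]
eef_rot: [[0.519, 0.855, 0.002], [0.855, -0.519, -0.001], [0.0, 0.002, -1.0]]
ft_force: [1.3, 0.4, 5.4]
opening: 0.0152
finger_force: 25.7
```

```bash
python3 -c "
from h import *
arc(0.1,1)"
```

```text
r 0.10826878464200176 a -2.094213736036083 yaw 1.025520227386573 f [1.3466 0.4241 5.4295] open 0.015186120796173814 t 14.3
[0.0008, 0.0108, 0, 0, 0, -0.1, 1]
```

Call:
carry_out --pt "0 0 0 0 0 0 -1" --pt "0 0 0 0 0 0 -1" --pt "0 0 0 0 0 0 -1" --pt "0 0 0 0 0 0 -1" --pt "0 0 0 0 0 0 -1" --pt "0 0 -0.05 0 0 0 -1" --pt "0 0 -0.1 0 0 0 -1" --pt "0 0 -0.15 0 0 0 -1" --pt "0 0 -0.15 0 0 0 -1"

```text
time_s: 15.2
tcp_pos: [0.4931, -0.3015, 0.2059]
eef_rot: [[0.518, 0.856, 0.013], [0.856, -0.517, -0.01], [-0.002, 0.016, -1.0]]
ft_force: [0.4, -0.4, 0.4]
opening: 0.0856
finger_force: 0.0
```

```bash
python3 -c "
from h import *
s=snap('wrist','w6.png');t=snap('top','top6.png')
delta([.4892,-.1098,.047],-1.047)
cv2.imwrite('pics/c6.png',cv2.resize(t['pixels'][115:295,265:425,::-1],None,fx=3.3,fy=3.3))"
```

```text
shift [ 0.1617 -0.0993  0.1506] rz 2.0737 tcp [ 0.49   -0.2992  0.1981] yaw 1.0267 tilt [ 0.0032 -0.0025 -1.    ] t 15.3 open 0.08560784681160415
```

View pics/c6.png

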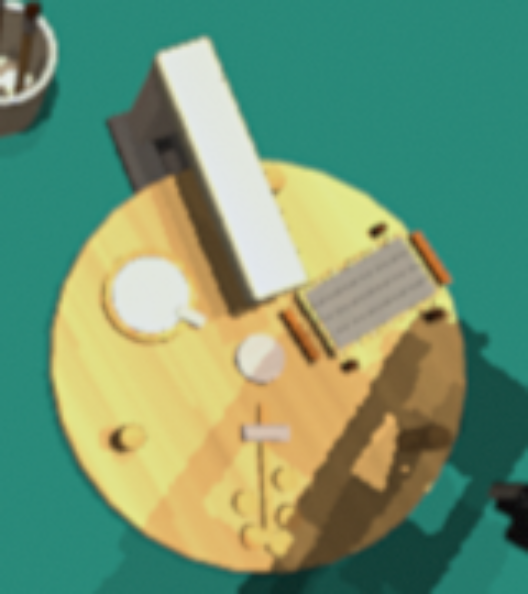

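The sign is still flat in the tray at (370,293), and the peg_across top is at (133,436). I check that pixel against the prediction.

```bash
python3 -c "
from h import *
s=ld('top6');print(px(s,265+133.5/3.3-.5,115+436.5/3.3-.5,.096))"
```

```text
[ 0.4898 -0.1096  0.096 ]
```

Call:
carry_out --pt "0.162 -0.099 0 0 0 2.07 -1" --pt "0.162 -0.099 0 0 0 2.07 -1" --pt "0.162 -0.099 0 0 0 2.07 -1" --pt "0.162 -0.099 0 0 0 2.07 -1" --pt "0.162 -0.099 0 0 0 2.07 -1" --pt "0.162 -0.099 0 0 0 2.07 -1" --pt "0.162 -0.099 0 0 0 2.07 -1" --pt "0.162 -0.099 0 0 0 2.07 -1" --pt "0.162 -0.099 0 0 0 2.07 -1" --pt "0.162 -0.099 0 0 0 2.07 -1" --pt "0.162 -0.099 0 0 0 2.07 -1" --pt "0.162 -0.099 0 0 0 2.07 -1" --pt "0.162 -0.099 0 0 0 2.07 -1" --pt "0.162 -0.099 0 0 0 2.07 -1" --pt "0.162 -0.099 0 0 0 2.07 -1" --pt "0.162 -0.099 0 0 0 2.07 -1"

```text
time_s: 16.9
tcp_pos: [0.4874, -0.1084, 0.194]
eef_rot: [[0.506, -0.862, -0.003], [-0.862, -0.506, 0.001], [-0.002, 0.002, -1.0]]
ft_force: [0.3, 0.2, 0.3]
opening: 0.0852
finger_force: 0.0
```

```bash
python3 -c "
from h import *
delta([.4893,-.11,.047],-1.047)"
```

```text
shift [ 0.0027 -0.0012  0.147 ] rz 0.0068 tcp [ 0.4874 -0.1084  0.194 ] yaw -1.0402 tilt [-0.003  0.001 -1.   ] t 16.9 open 0.08522639130971957
```

Call:
carry_out --pt "0.002 -0.001 0.05 0 0 0 -1" --pt "0.002 -0.001 0.1 0 0 0 -1" --pt "0.002 -0.001 0.135 0 0 0 -1" --pt "0.002 -0.001 0.147 0 0 0 -1" --pt "0.002 -0.001 0.147 0 0 0 -1" --pt "0.002 -0.001 0.147 0 0 0 1" --pt "0.002 -0.001 0.147 0 0 0 1" --pt "0.002 -0.001 0.147 0 0 0 1" --pt "0.002 -0.001 0.147 0 0 0 1" --pt "0.002 -0.001 0.147 0 0 0 1" --pt "0.002 -0.001 0.147 0 0 0 1" --pt "0.002 -0.001 0.147 0 0 0 1" --force 25

```text
time_s: 18.1
tcp_pos: [0.4908, -0.1101, 0.0499]
eef_rot: [[0.503, -0.864, 0.001], [-0.864, -0.503, -0.0], [0.001, -0.001, -1.0]]
ft_force: [-0.8, -0.1, 5.8]
opening: 0.0153
finger_force: 24.7
```

```bash
python3 -c "
from h import *
arc(1.38,14)"
```

```text
r 0.10899700911289131 a 2.0827093618662675 yaw -1.0432111179048675 f [-0.7937 -0.0817  5.769 ] open 0.015271486505216869 t 18.1
[0.0004, 0.0107, 0, 0, 0, -0.099, 1]
[0.0018, 0.0214, 0, 0, 0, -0.197, 1]
[0.0042, 0.0318, 0, 0, 0, -0.296, 1]
[0.0077, 0.042, 0, 0, 0, -0.394, 1]
[0.0122, 0.0518, 0, 0, 0, -0.493, 1]
[0.0176, 0.0611, 0, 0, 0, -0.591, 1]
[0.0238, 0.0698, 0, 0, 0, -0.69, 1]
[0.031, 0.0778, 0, 0, 0, -0.789, 1]
[0.0388, 0.0851, 0, 0, 0, -0.887, 1]
[0.0474, 0.0916, 0, 0, 0, -0.986, 1]
[0.0565, 0.0972, 0, 0, 0, -1.084, 1]
[0.0662, 0.1019, 0, 0, 0, -1.183, 1]
[0.0762, 0.1057, 0, 0, 0, -1.281, 1]
[0.0866, 0.1084, 0, 0, 0, -1.38, 1]
```

Call:
carry_out --pt "0 0.005 0 0 0 -0.05 1" --pt "0.0005 0.011 0 0 0 -0.1 1" --pt "0.002 0.0215 0 0 0 -0.197 1" --pt "0.004 0.032 0 0 0 -0.296 1" --pt "0.0075 0.042 0 0 0 -0.394 1" --pt "0.012 0.052 0 0 0 -0.493 1" --pt "0.0175 0.061 0 0 0 -0.591 1" --pt "0.024 0.07 0 0 0 -0.69 1" --pt "0.031 0.078 0 0 0 -0.789 1" --pt "0.039 0.085 0 0 0 -0.887 1" --pt "0.0475 0.0915 0 0 0 -0.986 1" --pt "0.0565 0.097 0 0 0 -1.084 1" --pt "0.066 0.102 0 0 0 -1.183 1" --pt "0.076 0.1055 0 0 0 -1.28 1" --pt "0.082 0.107 0 0 0 -1.33 1" --pt "0.0865 0.1085 0 0 0 -1.38 1" --pt "0.0865 0.1085 0 0 0 -1.38 1" --pt "0.0865 0.1085 0 0 0 -1.38 1"

```text
time_s: 19.9
tcp_pos: [0.4418, -0.2409, 0.0499]
eef_rot: [[0.944, 0.33, 0.005], [0.33, -0.944, -0.004], [0.003, 0.005, -1.0]]
ft_force: [5.3, -4.2, 0.6]
opening: 0.015
finger_force: 25.5
```

```bash
python3 -c "
from h import *
arc(0.1,1)"
```

```text
r 0.10848155328729037 a -2.8051714546717337 yaw 0.33617965782610293 f [ 5.273  -4.1674  0.6483] open 0.014975728338525979 t 19.9
[0.0005, 0.0108, 0, 0, 0, -0.1, 1]
```

The spring pulls the hand on in the turning direction, so the detent lies slightly ahead. I follow it a little, then check the force.

Call:
carry_out --pt "0 0.002 0 0 0 -0.02 1" --pt "0 0.002 0 0 0 -0.02 1" --pt "0 0.002 0 0 0 -0.02 1"

```text
time_s: 20.2
tcp_pos: [0.4419, -0.2412, 0.0499]
eef_rot: [[0.937, 0.349, 0.003], [0.349, -0.937, -0.0], [0.003, 0.001, -1.0]]
ft_force: [4.1, 2.0, 5.2]
opening: 0.0152
finger_force: 25.8
```

Call:
carry_out --pt "0 0 0 0 0 0 -1" --pt "0 0 0 0 0 0 -1" --pt "0 0 0 0 0 0 -1" --pt "0 0 0 0 0 0 -1" --pt "0 0 0 0 0 0 -1" --pt "0 0 0 0 0 0 -1" --pt "0 0 -0.05 0 0 0 -1" --pt "0 0 -0.1 0 0 0 -1" --pt "0 0 -0.14 0 0 0 -1" --pt "-0.05 0 -0.15 0 0 0 -1" --pt "-0.08 0 -0.15 0 0 0 -1" --pt "-0.08 0 -0.15 0 0 0 -1"

```text
time_s: 21.4
tcp_pos: [0.3638, -0.2701, 0.1998]
eef_rot: [[0.938, 0.346, 0.001], [0.346, -0.938, -0.002], [0.0, 0.002, -1.0]]
ft_force: [0.1, 0.5, -1.1]
opening: 0.0852
finger_force: 0.0
```

```bash
python3 -c "
from h import *
hub=np.array([.5442,-.2051])
for n in ('top','side'):
  s=snap(n,n+'7.png');r=s['range_z'];K=s['K'];T=s['T']
  v,u=np.mgrid[:384,:512];P=(np.linalg.inv(K)@np.stack([u*r,v*r,r]).reshape(3,-1)).T@T[:3,:3].T+T[:3,3]
  rho=np.hypot(*(P[:,:2]-hub).T)
  m=(P[:,2]>.08)&(P[:,2]<.101)&(abs(rho-.11)<.02)
  A=np.arctan2(P[m,1]-hub[1],P[m,0]-hub[0])
  for a in (-2.81,1.374,-.72):
    k=abs((A-a+np.pi)%(2*np.pi)-np.pi)<.3; print(n,'peg',a,k.sum(),np.median(A[k]) if k.any() else None, P[m][k].mean(0) if k.any() else None)
  m=(P[:,2]>.137)&(P[:,2]<.148)&(rho<.2);q=P[m][:,:2]
  if m.sum()>50:
    c=q.mean(0);w=np.linalg.eigh(np.cov((q-c).T))[1][:,1];print('bar',m.sum(),c-hub,np.arctan2(*(w*np.sign(w[0]))[::-1]),np.arctan2(*(c-hub)[::-1]))
print(bot.observe()['ft_force'])"
```

```text
top peg -2.81 64 -2.8224379539363476 [ 0.4398 -0.2398  0.0936]
top peg 1.374 52 1.4045099393179086 [ 0.5625 -0.0963  0.0937]
top peg -0.72 63 -0.7066044207566913 [ 0.6257 -0.2749  0.0929]
bar 1416 [0.1029 0.0378] 0.33923995410285557 0.3519647977158225
side peg -2.81 101 -2.7452633703289657 [ 0.4421 -0.2465  0.0913]
side peg 1.374 75 1.3688909643857123 [ 0.5657 -0.1021  0.0908]
side peg -0.72 107 -0.7470716945506597 [ 0.6279 -0.2813  0.0916]
bar 1272 [0.1039 0.0315] 0.33611047134405714 0.2941673730127291
[0.4822 0.1743 0.9071]
```

```bash
python3 -c "
from h import *
hub=np.array([.5442,-.2051]);a=.339;c=hub+.082*np.array([np.cos(a),np.sin(a)])
for n in ('top7','side7'):
  s=ld(n);r=s['r'];v,u=np.mgrid[:384,:512];P=(np.linalg.inv(s['K'])@np.stack([u*r,v*r,r]).reshape(3,-1)).T@s['T'][:3,:3].T+s['T'][:3,3]
  d=P[:,:2]-c;x=d@[np.cos(a),np.sin(a)];y=d@[-np.sin(a),np.cos(a)]
  m=(abs(x)<.048)&(abs(y)<.031)&(P[:,2]>.049)&(P[:,2]<.066)
  print(n,m.sum(),np.percentile(x[m],[1,99]),np.percentile(y[m],[1,99]),np.percentile(P[m,2],[5,50,95]))
A,B=ld('top'),ld('top7')
for nm,u,v in [('jar',143,206),('round',218,230),('cup',265,130)]: print(nm,np.abs(A['r'][v-18:v+18,u-18:u+18]-B['r'][v-18:v+18,u-18:u+18]).mean())"
```

```text
top7 481 [-0.0414  0.0409] [-0.0004  0.0266] [0.0529 0.056  0.0585]
side7 943 [-0.0404  0.0427] [-0.0267  0.0282] [0.0515 0.0561 0.0577]
jar 0.00948888
round 0.010857433
cup 0.011455908
```

```bash
python3 -c "
from cell import bot
print(bot.finish_job())"
```

```text
the job is handed in; nothing more can be done
None
```

I handed the job in at about 21.5 s: the sign measured flat and centred in the tray, and the tray is clicked in under the lamp bar, lined up with it in both fixed cameras. The hand is clear. I never touched the jar, round or cup, but a last depth comparison showed about 1 cm mean change around each and I didn't check further. The judge's verdict wasn't shown.

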